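Slide a chamfered lid onto the stack and push the stack home

ROBOT

A 7-joint arm with a two-finger parallel gripper is mounted at the origin on the work surface. World frame = base frame: x ahead of the robot, y to its left, z up, the work surface at z = 0. Lengths are in m, angles in rad, forces in N, time in s.
With the tool pointing down it reaches from about 0.375 to 0.925 m from the base axis. Payload 3.1 kg.
Tool frame: the origin (TCP) lies between the finger pads; the fingertips stand 19 mm ahead of it and the grasp point (between the pads) is the TCP; z points along the fingers, y is the direction in which the jaws open and shut (so a half turn about z gives the same grasp; the last joint's range is limited). The gripper opens to 85 mm and grips with 20 to 120 N. Pads are 22 mm wide; open, the fingers measure 114 mm over their backs; the gripper's body (76 mm by 85 mm) begins 54 mm behind the grasp point. The pads swing forward as they close: fully open they stand 13 mm farther back than shut.
Start: joints at [1.222, 0.383, 0.044, 1.598, -0.018, 1.161, -0.05], TCP at [0.161, -0.63, 0.25] pointing down, gripper open.
Joint ranges: [-2.61, 2.61], [-0.41, 2.15], [-1.48, 1.57], [0, 2.5], [-1.57, 4.71], [0.05, 1.97], [-2.85, 2.85]. Speed limits (rad/s): [2.79, 2.79, 3.14, 3.14, 3.14, 3.14, 3.14].

INTERFACE

Orientations are given as a unit quaternion [x, y, z, w].
In Python, from bench import move_ptp, movel, move_j, move_gripper, pause, inverse_kinematics, read_camera, camera_params, MotionError, sign_off, look_for, tip_of, read_time_s, read_qpos, read_joint_vel, read_effort, read_eef_pos, read_tcp_rot, read_ft_force, read_ft_torque, read_finger_gap gives the robot as it stands. Calls block until the motion is done:
- move_ptp(position, orientation): joint-space move of the TCP to a pose.
- movel(position, orientation=None, speed=0.15): straight line of the TCP; orientation=None keeps the orientation; speed is the mean speed in m/s.
- move_j(angles): joint-space move.
- move_gripper(opening, effort=None): finger opening in m; effort is the grip in N (None keeps the last); returns when the fingers have stopped.
- pause(seconds).
- inverse_kinematics(position, orientation): joint angles nearest the present ones, or None.
- read_camera(name): name is "scene" or "top" or "wrist"; returns the picture (420x560x3 uint8, red, green, blue); there is no depth.
- camera_params(name): a dict with "K" (3x3 intrinsics, pixels), "camera_from_world" (4x4, takes a point from world to camera coordinates). Camera axes: x right, y down, z forward; pixel columns grow to the right and rows downward; lengths in m; the calibration is good to about 2 mm. A picture is of the moment at which its call begins: read the wrist's pose just before it. camera_params takes no time and is no camera call; for the wrist camera it gives the pose at the moment of the call.
A pose or a line that the arm cannot do raises MotionError and nothing moves.
- sign_off(): hands the job in, once; it reports no verdict.
Trained networks look in the newest picture that a camera, given by its name, has taken for a name from the list of things; names that differ only in an ending like _2 or _b are one class to them, and where a whole thing is asked for, a point or a joint stands for the part that bears it (a point fixed in the world has none). Each returns a list of dicts, best first, with "confidence" (0 to 1); they miss things now and then, are a little off and sometimes report something else, mostly with a low value. They report only what shows in the picture. A call takes as long as a camera call.
- look_for(camera, name): "at" ([column, row] in pixels, amid what is visible of it).
- tip_of(camera, name): "at" ([column, row] in pixels: a listed point, or the origin of a listed thing).
Readings, each from a call of its own:
- read_time_s(): time.
- read_qpos(): joint angles.
- read_joint_vel(): joint speeds.
- read_effort(): joint torques, N m.
- read_eef_pos(): TCP position.
- read_tcp_rot(): TCP orientation.
- read_ft_force(): force on the tool from outside, world axes, zero at the start.
- read_ft_torque(): the same for the moment, N m.
- read_finger_gap(): finger opening in m.
Only numpy, scipy, OpenCV 4.12 (cv2) and the standard library are available. Lean on these libraries where they do the work, as an engineer would, in place of code of your own. Each camera call takes 0.05 s, during which the arm holds its last target.

TASK

Slide the yellow food-pan lid that lies on the black board off the board's edge onto the green lid stack beside it, cut corner over cut corner, so that its skirt drops over the raised top below and it sits flat. Only then push the stack with its sliding carriage fully home, away from the board, until the spring detent clicks, and let go. Push gently, and leave the other yellow lid, the bowl, the squash and the jar where they are.

Things in the scene. Friction and masses are not known exactly. Their poses are not given: they have to be found in the camera images.
- lid_center (a point): Yellow plastic lid on the board, 100 mm (own x) by 140 mm (own y), 34 mm high, about 0.3 kg, right way up, too wide to grasp: push it by its sides. Side walls are vertical from the underside to 22 mm up; above is a raised top 12 mm high, set in 7 mm all round. This point: its centre, 17 mm above the underside. Seated, it is 7 mm above stack_top, same axes; unseated up to 10 mm higher or tilted.
- lid_skirt (a point): Centre of the yellow lid's open underside. The lid is hollow below: a skirt 5 mm thick and 10 mm deep runs all round and fits over the stack's raised top with 2 mm of play on every side; the roof of the hollow then rests on that top.
- lid_cut (a point): Middle of the yellow lid's cut corner (own +x +y), half-way up: walls, skirt and raised top are cut at 45 degrees, 30 mm along each side.
- stack_top (a point): Centre of the upper face of the green lid stack, a raised top 86 mm in x, 126 mm in y, 12 mm high, with the same cut corner at +x +y. The stack is 100 x 140 mm like the lid and fixed on the carriage, which slides along +y of these axes, away from the board. This face is 2 mm below the top of the board.
- stack_cut (a point): Middle of the stack's cut corner (+x +y), 12 mm below stack_top; the yellow lid's cut corner belongs above it.
- board_edge (a point): Middle of the black board's edge facing the stack, on its flat top, 58 mm above the worktop. The board reaches 290 mm to own -y and 130 mm either side in x. Own +y points to the stack, whose centre line is x = 0 here; at carriage value q the near side of its raised top is at y = 14 mm + q, stack_top at y = 77 mm + q. Board and slide are fixed and have the stack's axes.
- carriage (a joint): Travel of the carriage in m: 0 nearest the board, 0.060 home at the end stop. Friction about 6 N, more than the lid's on the board; from 0.047 a sprung roller adds up to 8 N, and past 0.056 it draws the carriage home and holds it. With the carriage home before the lid is on, the gap to the board is too wide to slide the lid across.
- other_lid: Another yellow lid, the mirror image of the first (cut corner at own -x +y), 100 x 140 x 34 mm, lying on the worktop; does not fit the stack. Origin at the centre of its underside. To be left alone.
- bowl: Steel bowl, 150 mm wide, 65 mm high, standing on the worktop; origin at the centre of its underside. To be left alone.
- squash: Half squash, cut face up, 150 mm wide, 70 mm high, on the worktop; origin at the centre of its underside. To be left alone.
- spice_jar: Amber jar 60 mm wide, 100 mm high, on the worktop; origin at the centre of its underside. To be left alone.

How it is judged:
By the outcome, as a careful person would: the job done as asked, in the order asked, and still so for the second after the job is handed in, with the robot touching nothing.
It also fails if it takes over 72 s, if anything falls off the work surface, if the arm or the gripper's body presses on something with over 40 N, if the wrist force passes 120 N, or if a joint passes its speed limit or range.

## Working session

There is one attempt and no reset: what is moved stays moved. The work goes in short steps, each a Python script; the robot and the scene stay as the last script left them, time stands still between calls to the robot, and variables do not carry over. Pictures are saved under pics/ and viewed, and the job is handed in when it is done.

```bash
mkdir -p pics; ls; python3 - <<'E'
from bench import *
import cv2
print(read_time_s())
for c in ("scene","top"):
    im=read_camera(c); cv2.imwrite(f"pics/{c}0.png",im[:,:,::-1])
    p=camera_params(c); print(c,p["K"],p["camera_from_world"])
    for n in ["lid_center","lid_skirt","lid_cut","stack_top","stack_cut","board_edge","other_lid","bowl","squash","spice_jar"]:
        print(n,[(round(d["confidence"],2),[round(float(v),1) for v in d["at"]]) for d in tip_of(c,n)][:3])
print(read_time_s())
E
```

```text
pics
0.0
scene [[482.05746396   0.         283.50203344]
 [  0.         482.05746396 212.04755654]
 [  0.           0.           1.        ]] [[-0.80122711  0.59823639 -0.01217965  0.52095049]
 [ 0.36868254  0.47754542 -0.79751085 -0.1615581 ]
 [-0.47128367 -0.64347774 -0.60318165  1.79057703]
 [ 0.          0.          0.          1.        ]]
lid_center [(0.88, [298.5, 190.1])]
lid_skirt [(0.97, [295.1, 191.5])]
lid_cut [(0.66, [295.1, 200.0])]
stack_top [(0.63, [326.7, 228.7]), (0.59, [440.6, 285.7])]
stack_cut [(0.72, [327.2, 246.2])]
board_edge [(0.58, [309.5, 215.0])]
other_lid [(0.88, [379.0, 322.2])]
bowl [(0.68, [442.1, 283.0])]
squash [(0.89, [221.8, 166.8])]
spice_jar [(0.91, [241.9, 248.5])]
top [[390.25607153   0.         281.12191243]
 [  0.         390.25607153 211.89123566]
 [  0.           0.           1.        ]] [[ 0.00610097 -0.99982271  0.01781371 -0.04285636]
 [-0.9806214  -0.00947027 -0.19568339  0.59295213]
 [ 0.1958174  -0.01627464 -0.98050532  1.2684961 ]
 [ 0.          0.          0.          1.        ]]
lid_center [(0.91, [300.0, 233.7])]
lid_skirt [(0.72, [298.2, 233.5])]
lid_cut [(0.88, [285.2, 223.3])]
stack_top [(0.69, [239.0, 222.5]), (0.47, [299.2, 234.2])]
stack_cut [(0.81, [226.7, 209.8])]
board_edge [(0.96, [264.4, 224.6])]
other_lid [(0.67, [152.9, 195.8])]
bowl [(0.66, [149.3, 260.8])]
squash [(0.83, [411.4, 220.2]), (0.21, [300.8, 232.0])]
spice_jar [(0.71, [278.8, 168.5]), (0.31, [302.1, 235.1])]
1.1
```

View pics/scene0.png

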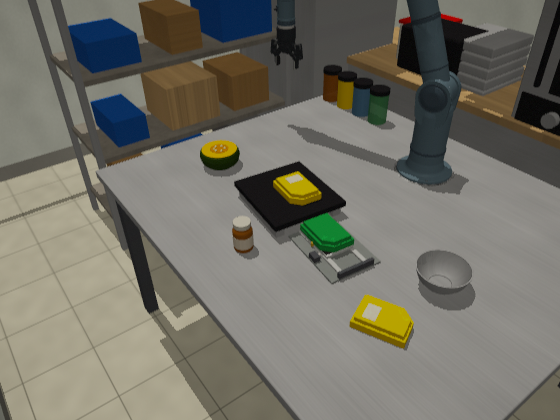

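View pics/top0.png

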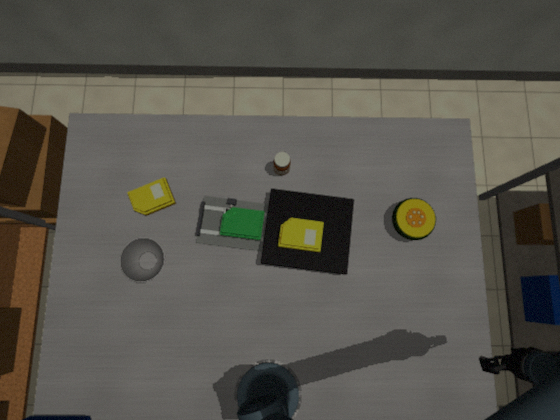

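The scene view shows the yellow lid on the black board at (298,190), the green stack at (327,229), other lid at (383,320), bowl at (443,273), squash at (220,154) and jar at (243,235). The top view shows the lid at (300,234), the stack at (242,223) left of the board edge at column ~264, and the jar at (282,163). Next I triangulate.

```bash
cat > h.py <<'E'
from bench import *
import numpy as np, cv2
def P(p): return p["K"]@p["camera_from_world"][:3]
def tri(Ps,uvs):
    A=[]
    for M,(u,v) in zip(Ps,uvs): A+= [u*M[2]-M[0], v*M[2]-M[1]]
    A=np.array(A); x=np.linalg.lstsq(A[:,:3],-A[:,3],rcond=None)[0]
    return x
def proj(M,X):
    q=M@np.append(X,1); return q[:2]/q[2]
def ray(M,uv,z):
    A=np.array([uv[0]*M[2]-M[0], uv[1]*M[2]-M[1]])
    return np.append(np.linalg.solve(A[:,:2],-A[:,3]-A[:,2]*z),z)
E
python3 - <<'E'
from h import *
np.set_printoptions(precision=4,suppress=True)
Ps=[P(camera_params(c)) for c in("scene","top")]
d=dict(lid_center=((298.5,190.1),(300,233.7)),lid_cut=((295.1,200),(285.2,223.3)),stack_top=((326.7,228.7),(239,222.5)),stack_cut=((327.2,246.2),(226.7,209.8)),board_edge=((309.5,215),(264.4,224.6)),other=((379,322.2),(152.9,195.8)),bowl=((442.1,283),(149.3,260.8)),squash=((221.8,166.8),(411.4,220.2)),jar=((241.9,248.5),(278.8,168.5)))
for k,u in d.items():
    X=tri(Ps,u); print(k,X,[proj(M,X)-np.array(q) for M,q in zip(Ps,u)])
print(read_qpos(),read_eef_pos(),read_tcp_rot())
W=np.linalg.inv(camera_params("wrist")["camera_from_world"]);print(W, camera_params("wrist")["K"])
E
```

```text
lid_center [ 0.5159 -0.0998  0.0663] [array([-0.5539, -0.1045]), array([-0.5843,  0.6006])]
lid_cut [ 0.5568 -0.056   0.0682] [array([1.2023, 0.2139]), array([ 1.2118, -1.265 ])]
stack_top [0.5601 0.1005 0.054 ] [array([1.1973, 0.1491]), array([ 1.1553, -1.12  ])]
stack_cut [0.6028 0.1483 0.0417] [array([0.1858, 0.0236]), array([ 0.1725, -0.1652])]
board_edge [0.5548 0.0141 0.0501] [array([1.2617, 0.1919]), array([ 1.2455, -1.2561])]
other [0.6595 0.4154 0.0043] [array([0.5301, 0.0245]), array([ 0.4326, -0.3716])]
bowl [0.4252 0.4185 0.0007] [array([-1.3859,  0.0376]), array([-1.3363,  1.0049])]
squash [ 0.5763 -0.5044 -0.0179] [array([-1.2972, -0.4265]), array([-1.4024,  1.7031])]
jar [ 0.7739 -0.0351 -0.005 ] [array([1.7272, 0.4117]), array([ 1.4705, -1.6779])]
[ 1.2222  0.3829  0.0439  1.5979 -0.0179  1.1612 -0.0499] [ 0.1614 -0.6296  0.2503] [ 0.9921  0.1251  0.     -0.    ]
[[ 0.248  -0.9201 -0.3032  0.2391]
 [-0.9688 -0.2352 -0.0787 -0.6095]
 [ 0.0011  0.3132 -0.9497  0.374 ]
 [ 0.      0.      0.      1.    ]] [[352.3846   0.     281.7824]
 [  0.     352.3846 210.564 ]
 [  0.       0.       1.    ]]
```

```bash
cat >> h.py <<'E'
import math
def Q(psi): return [math.cos(psi/2),math.sin(psi/2),0.,0.]
NAMES=["lid_center","lid_skirt","lid_cut","stack_top","stack_cut","board_edge"]
def look(tag,c="wrist",names=NAMES):
    p=camera_params(c); im=read_camera(c); cv2.imwrite(f"pics/{tag}.png",im[:,:,::-1])
    M=P(p); np.save(f"pics/{tag}.npy",M); r={}
    for n in names:
        ds=tip_of(c,n)
        r[n]=[(round(d["confidence"],2),[round(float(v),1) for v in d["at"]]) for d in ds][:2]
    return M,r
E
python3 - <<'E'
from h import *
np.set_printoptions(precision=4,suppress=True)
R=[]
try:
    for i,y in enumerate((-0.10,0.10)):
        move_ptp([0.53,y,0.35],Q(0)); pause(0.3)
        M,r=look(f"w{i}"); R.append((M,r)); print(read_eef_pos(),r)
    for n in NAMES:
        if R[0][1][n] and R[1][1][n]:
            u=[r[n][0][1] for _,r in R]; X=tri([m for m,_ in R],u); print(n,X,[proj(m,X)-q for (m,_),q in zip(R,u)])
finally: print(read_time_s(),read_ft_force(),read_finger_gap())
E
```

```text
[ 0.53   -0.0999  0.35  ] {'lid_center': [(0.75, [287.9, 180.8])], 'lid_skirt': [(0.84, [285.7, 176.5])], 'lid_cut': [(0.82, [240.4, 141.2])], 'stack_top': [(0.58, [116.9, 137.2])], 'stack_cut': [(0.75, [72.7, 103.8])], 'board_edge': [(0.78, [181.4, 146.5])]}
[0.53 0.1  0.35] {'lid_center': [(0.64, [459.3, 179.0])], 'lid_skirt': [(0.8, [449.8, 176.2])], 'lid_cut': [(0.95, [419.0, 139.9])], 'stack_top': [(0.87, [285.9, 136.7])], 'stack_cut': [(0.72, [284.5, 138.0]), (0.59, [241.3, 104.1])], 'board_edge': [(0.75, [352.5, 148.2])]}
lid_center [ 0.5161 -0.1078  0.0752] [array([-0.0059, -0.7488]), array([0.0077, 0.7485])]
lid_skirt [ 0.516  -0.1055  0.0561] [array([ 0.   , -0.008]), array([0.   , 0.008])]
lid_cut [ 0.5616 -0.0548  0.0777] [array([-0.0029, -0.5626]), array([0.0044, 0.5623])]
stack_top [0.5631 0.0928 0.0535] [array([-0.0009, -0.3295]), array([0.0018, 0.3293])]
stack_cut [0.5876 0.0927 0.1422] [array([-2.745 , 16.9934]), array([  2.6992, -16.9868])]
board_edge [0.5521 0.0156 0.0626] [array([-0.0095,  0.8581]), array([ 0.0073, -0.8577])]
5.5417 [-0.3541  0.0442  1.0177] 0.08569291384407712
```

View pics/w0.png

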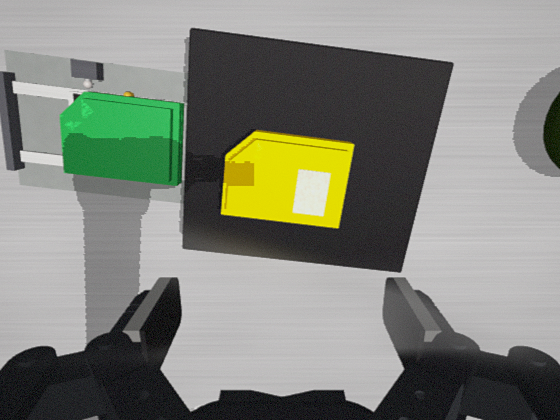

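View pics/w1.png

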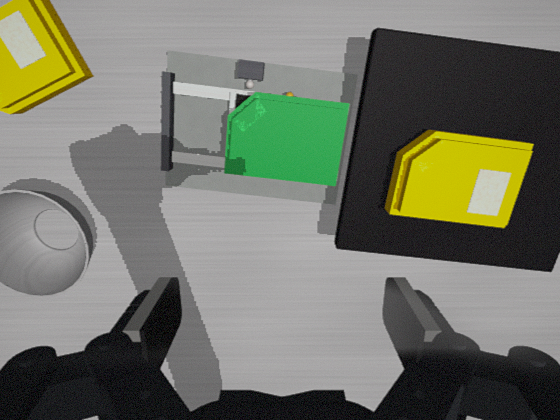

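Both wrist views are sharp. In w0 the board corners are near (191,28), (453,63), (402,272), (183,248), the lid's cut corner is at upper left (~240,143), and the stack at (63–183, 92–185) has its cut corner upper left, so both match in orientation. In w1 the stack spans (225–350, 92–186). Next I fit silhouettes for accurate poses.

```bash
cat >> h.py <<'E'
from scipy.optimize import least_squares
def oct5(hx,hy,c):  # rectangle with +x+y corner cut
    return [(-hx,-hy),(hx,-hy),(hx,hy-c),(hx-c,hy),(-hx,hy)]
def lidpts(zu):
    a=[(x,y,z) for z in (zu,zu+.022) for x,y in oct5(.05,.07,.03)]
    # inset 7mm: cut line moves in by 7mm too -> c' = 30-7*(2-sqrt2)
    b=[(x,y,z) for z in (zu+.022,zu+.034) for x,y in oct5(.043,.063,.0259)]
    return np.array(a+b)
def boardpts(z=.058): return np.array([(x,y,z) for x in(-.13,.13) for y in (-.145,.145)])
def stackpts(zt=.056):
    a=[(x,y,zt-.012) for x,y in oct5(.05,.07,.03)]
    b=[(x,y,z) for z in (zt,zt-.012) for x,y in oct5(.043,.063,.0259)]
    return np.array(a+b)
def place(pts,x,y,a):
    c,s=math.cos(a),math.sin(a)
    return np.c_[x+c*pts[:,0]-s*pts[:,1], y+s*pts[:,0]+c*pts[:,1], pts[:,2]]
def mask(im,kind,near=None):
    hsv=cv2.cvtColor(im,cv2.COLOR_RGB2HSV)
    if kind=="yellow": m=((hsv[...,0]>=20)&(hsv[...,0]<=33)&(hsv[...,1]>150)&(hsv[...,2]>70))
    if kind=="green": m=((hsv[...,0]>=50)&(hsv[...,0]<=75)&(hsv[...,1]>140)&(hsv[...,2]>40))
    if kind=="black": m=(im.max(2)<68)&(np.arange(im.shape[0])[:,None]<275)
    n,l,st,ce=cv2.connectedComponentsWithStats(cv2.morphologyEx(m.astype(np.uint8),cv2.MORPH_OPEN,np.ones((3,3))))
    o=[i for i in range(1,n) if st[i,4]>800]
    i=min(o,key=lambda i:np.hypot(*(ce[i]-near)))
    mm=(l==i).astype(np.uint8)
    c=max(cv2.findContours(mm,cv2.RETR_EXTERNAL,cv2.CHAIN_APPROX_NONE)[0],key=cv2.contourArea)
    return cv2.convexHull(c), c
def fit(pts,views,x0):
    # views: list of (M,contour). contour points vs hull of projection
    def res(p):
        r=[]
        for M,c in views:
            W=place(pts,*p); q=np.c_[W,np.ones(len(W))]@M.T; q=(q[:,:2]/q[:,2:]).astype(np.float32)
            h=cv2.convexHull(q)
            for k in c[::2]:
                u,v=map(float,k[0])
                if 2<u<557 and 2<v<417: r.append(cv2.pointPolygonTest(h,(u,v),True)-.0)
        return np.array(r)
    s=least_squares(res,x0,loss="soft_l1",f_scale=1.0,diff_step=1e-4,x_scale=[.01,.01,.05])
    rr=res(s.x)
    return s.x, np.sqrt(np.mean(rr**2)), np.abs(rr).max()
E
python3 - <<'E'
from h import *
np.set_printoptions(precision=4,suppress=True)
im=[cv2.imread(f"pics/w{i}.png")[:,:,::-1].copy() for i in(0,1)]
M=[np.load(f"pics/w{i}.npy") for i in(0,1)]
near=dict(yellow=[(288,180),(460,180)],black=[(300,150),(450,100)],green=[(120,140),(288,138)])
for k,pts,x0 in (("yellow",lidpts(.058),(.516,-.105,-.1)),("black",boardpts(),(.54,-.13,-.1)),("green",stackpts(),(.563,.093,-.1))):
    cs=[mask(im[i],k,near[k][i])[1] for i in (0,1)]
    for sel in ((0,),(1,),(0,1)):
        print(k,sel,*fit(pts,[(M[i],cs[i]) for i in sel],x0))
    for i in (0,1):
        cv2.drawContours(im[i],[cs[i]],-1,(255,0,255),1)
for i in (0,1): cv2.imwrite(f"pics/w{i}c.png",im[i][:,:,::-1])
E
```

```text
yellow (0,) [ 0.5171 -0.1044 -0.1293] 0.33826965641439133 0.8539268974009153
yellow (1,) [ 0.517  -0.1049 -0.1261] 0.306840292756276 1.1143612639606573
yellow (0, 1) [ 0.517  -0.1047 -0.1278] 0.35126900369762787 1.0886825001668137
black (0,) [ 0.5314 -0.1305 -0.1206] 5.0177712605232 17.68801063610792
black (1,) [ 0.5325 -0.1275 -0.1144] 1.3461237518813878 3.045257766599335
black (0, 1) [ 0.5319 -0.1282 -0.1186] 4.059665764109642 17.688308726699233
green (0,) [ 0.56    0.0915 -0.1303] 0.8400581403812006 1.8664657053146296
green (1,) [ 0.5596  0.0946 -0.1223] 0.9542670554158502 2.0087434528394694
green (0, 1) [ 0.5598  0.093  -0.1261] 1.1782809099554032 2.9800532048986335
```

View pics/w0c.png

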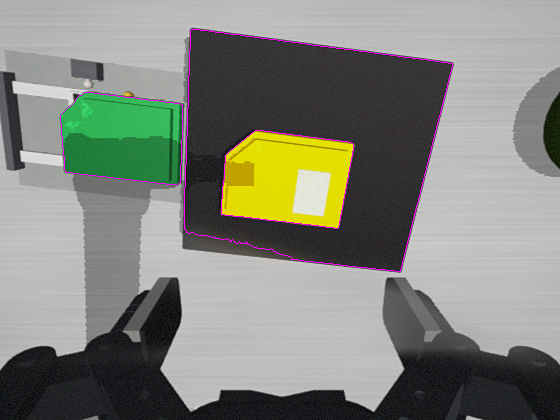

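```bash
cat >> h.py <<'E'
def stackpts(zt=.056,zb=.025):
    a=[(x,y,z) for z in (zt-.012,zb) for x,y in oct5(.05,.07,.03)]
    b=[(x,y,z) for z in (zt,zt-.012) for x,y in oct5(.043,.063,.0259)]
    return np.array(a+b)
E
python3 - <<'E'
from h import *
np.set_printoptions(precision=4,suppress=True)
im=[cv2.imread(f"pics/w{i}.png")[:,:,::-1].copy() for i in(0,1)]
M=[np.load(f"pics/w{i}.npy") for i in(0,1)]
g=cv2.GaussianBlur(cv2.cvtColor(im[0],cv2.COLOR_RGB2GRAY),(3,3),0)
print(g[200,175:200],g[235,175:200],g[60,180:200],g[240:265,250])
for zb in (.044,.036,.03,.025,.02,.015):
  cs=[mask(im[i],"green",[(120,140),(288,138)][i])[1] for i in (0,1)]
  for sel in ((0,),(1,),(0,1)):
    print(zb,sel,*fit(stackpts(.056,zb),[(M[i],cs[i]) for i in sel],(.56,.093,-.12)))
E
```

```text
[165 165 164 164 158 142 124 109  83  54  42  42  43  41  40  43  43  41
  44  45  43  41  40  41  42] [189 189 190 190 191 193 182 141  93  70  68  69  69  68  68  68  68  67
  67  67  67  67  66  65  64] [187 188 189 180 156 135 131 123  91  58  48  50  50  51  50  48  49  51
  51  51] [ 53  55  57  58  59  61  63  64  67  72  75  77  79  80  82 101 146 185
 196 192 189 189 191 191 191]
0.044 (0,) [ 0.56    0.0915 -0.1301] 0.8398806248703339 1.8647943965031353
0.044 (1,) [ 0.5596  0.0946 -0.1222] 0.9541813267131928 2.0058266587494846
0.044 (0, 1) [ 0.5598  0.093  -0.126 ] 1.17821832703296 2.9781451549531868
0.036 (0,) [ 0.5598  0.0927 -0.1251] 0.7077616774850299 1.7470516143875516
0.036 (1,) [ 0.5596  0.0946 -0.1223] 0.9554694711624454 2.009323759485336
0.036 (0, 1) [ 0.5597  0.0934 -0.1251] 0.9606448515957728 2.623405423026217
0.03 (0,) [ 0.5596  0.0936 -0.1216] 0.8651858420381345 1.7377632841404724
0.03 (1,) [ 0.5596  0.0946 -0.1223] 0.9562223876907988 2.005866619876786
0.03 (0, 1) [ 0.5596  0.094  -0.1231] 0.9423546428470699 2.046477789562898
0.025 (0,) [ 0.5595  0.0943 -0.1175] 1.0995572265560414 1.9317896279178202
0.025 (1,) [ 0.5596  0.0946 -0.1226] 0.957094990472203 2.012622065196509
0.025 (0, 1) [ 0.5596  0.0945 -0.1205] 1.0336953741259813 2.0556052915866023
0.02 (0,) [ 0.5594  0.095  -0.12  ] 1.3697999959473066 2.5003033297836064
0.02 (1,) [ 0.5596  0.0946 -0.1228] 0.9578893140677062 2.0172269369451348
0.02 (0, 1) [ 0.5595  0.0947 -0.1216] 1.1878495138759664 2.2655681954085543
0.015 (0,) [ 0.5593  0.0956 -0.1179] 1.6542980992614402 2.8923649450468827
0.015 (1,) [ 0.5597  0.0946 -0.1227] 0.9583975417947612 2.0145401869766033
0.015 (0, 1) [ 0.5595  0.0948 -0.1208] 1.3870914804089185 3.1642233367502737
```

```bash
python3 - <<'E'
from h import *
np.set_printoptions(precision=4,suppress=True)
import h
im=[cv2.imread(f"pics/w{i}.png")[:,:,::-1].copy() for i in(0,1)]
M=[np.load(f"pics/w{i}.npy") for i in(0,1)]
cs=[]
for i in (0,1):
    m=((cv2.GaussianBlur(im[i],(3,3),0).max(2)<100)).astype(np.uint8); m[275:]=0
    m[:, :(186 if i==0 else 330)]=m[:, :(186 if i==0 else 330)]*(0 if i else 1)
    # add the lid back
    hsv=cv2.cvtColor(im[i],cv2.COLOR_RGB2HSV); y=((hsv[...,1]>150)&(hsv[...,0]<36)).astype(np.uint8); y[:,:180]=0;
    m|=y; m=cv2.morphologyEx(m,cv2.MORPH_CLOSE,np.ones((5,5)));m=cv2.morphologyEx(m,cv2.MORPH_OPEN,np.ones((9,9)))
    c=max(cv2.findContours(m,cv2.RETR_EXTERNAL,cv2.CHAIN_APPROX_NONE)[0],key=cv2.contourArea); cs.append(c)
    cv2.drawContours(im[i],[c],-1,(255,0,255),1); cv2.imwrite(f"pics/w{i}d.png",im[i][:,:,::-1])
for sel in ((0,),(1,),(0,1)):
    p,r,mx=fit(boardpts(),[(M[i],cs[i]) for i in sel],(.53,-.13,-.12)); 
    e=place(np.array([[0,.145,0]]),*p)[0]; print(sel,p,r,mx,"edge",e)
    for n,s in (("stack",(.5596,.0946,-.1223)),("lid",(.517,-.1047,-.1278))):
        d=np.array(s[:2])-e[:2]; a=p[2]; print(n,"in board frame",math.cos(a)*d[0]+math.sin(a)*d[1],-math.sin(a)*d[0]+math.cos(a)*d[1],s[2]-a)
E
```

```text
(0,) [ 0.5319 -0.1286 -0.1223] 1.9911333040424954 4.688281353728897 edge [0.5496 0.0153 0.    ]
stack in board frame 0.00024590017149974525 0.07995013324022517 1.5286961322275028e-05
lid in board frame -0.01771913011842962 -0.12305850619830198 -0.005484713038677716
(1,) [ 0.5329 -0.1265 -0.1142] 1.0997291872222086 2.689568332877202 edge [0.5494 0.0175 0.    ]
stack in board frame 0.001363646110881132 0.07773585529563426 -0.008125822317157819
lid in board frame -0.018253486104101255 -0.1251198030520192 -0.01362582231715781
(0, 1) [ 0.5323 -0.1276 -0.1193] 1.832750005993138 4.584881117837586 edge [0.5495 0.0163 0.    ]
stack in board frame 0.0006841377108529594 0.07892268905470409 -0.003007161926148444
lid in board frame -0.017894392824308672 -0.12403072481940168 -0.008507161926148435
```

View pics/w1d.png

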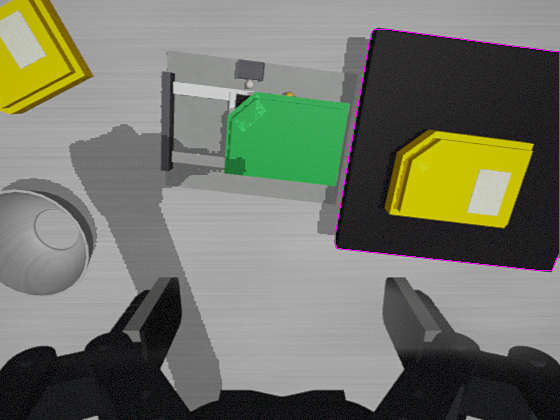

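Fits agree: common yaw ≈ -0.122 rad, stack_top (0.5596, 0.0946) with q ≈ 2 mm, lid 18 mm to own -x and nearly parallel. Plan: push sideways +x with two spread fingertips, then from behind along +y. First I touch down on the board to find the tip height.

```bash
cat >> h.py <<'E'
A=-.1223; S0=np.array([.5596,.0946])-0.0785*np.array([-math.sin(A),math.cos(A)])  # board edge mid
def W(x,y,z):
    c,s=math.cos(A),math.sin(A)
    return [float(S0[0]+c*x-s*y), float(S0[1]+s*x+c*y), float(z)]
def B(p,a=None):
    d=np.array(p[:2])-S0; c,s=math.cos(A),math.sin(A)
    return np.array([c*d[0]+s*d[1], -s*d[0]+c*d[1]])
def F():  # force in board frame
    f=np.array(read_ft_force()); c,s=math.cos(A),math.sin(A)
    return np.array([c*f[0]+s*f[1], -s*f[0]+c*f[1], f[2]])
E
python3 - <<'E'
from h import *
np.set_printoptions(precision=4,suppress=True)
try:
    print(W(0,0,0),inverse_kinematics(W(-.105,-.124,.2),Q(A)),inverse_kinematics(W(0,-.23,.1),Q(A+math.pi/2)),inverse_kinematics(W(0,-.23,.1),Q(A-math.pi/2)))
    move_gripper(0.05)
    move_ptp(W(-.105,-.124,.16),Q(A)); movel(W(-.105,-.124,.085),speed=.1); pause(.3)
    f0=F(); print(f0,read_time_s(),read_finger_gap())
    z=.085
    while z>.06:
        z-=.001; movel(W(-.105,-.124,z),speed=.02)
        f=F()-f0
        if f[2]>2.5: break
    print(z,f,read_eef_pos(),read_time_s())
    movel(W(-.105,-.124,z+.005),speed=.05); print(F()-f0)
finally: print(read_time_s(),read_eef_pos())
E
```

```text
[0.5500233651427905, 0.01668634224468936, 0.0] [ 0.6034  0.0694 -0.4938  2.1087  0.0398  0.9722 -1.6049] [ 0.7343  0.4565 -0.5042  1.902   0.2863  0.8541 -0.0389] [ 0.0906  0.4123  0.2626  1.934  -0.1437  0.8131 -2.8326]
[-0.1113 -0.3396  0.0848] 8.3 0.05012237122489075
0.073 [-2.5031  0.4771 10.5586] [ 0.4309 -0.0936  0.074 ] 11.3
[-0.3128  0.1109 -0.1162]
11.55 [ 0.4309 -0.0937  0.0782]
```

```bash
python3 - <<'E'
from h import *
np.set_printoptions(precision=4,suppress=True)
try:
    f0=F(); x=-.105
    movel(W(-.086,-.124,.079),speed=.04); x=-.086
    while x<-.0635:
        x=min(x+.002,-.063); movel(W(x,-.124,.079),speed=.02)
        print(round(x,4),F()-f0,B(read_eef_pos()))
    pause(.2); 
    r=look("s1")[1]; print(r["lid_center"])
finally: print(read_time_s(),read_eef_pos())
E
```

```text
-0.084 [-0.3456  0.2846  0.4339] [-0.084 -0.124]
-0.082 [-0.1089  0.4362  0.5004] [-0.0818 -0.124 ]
-0.08 [ 0.6855  0.1193 -0.535 ] [-0.0798 -0.124 ]
-0.078 [ 0.1245 -0.2225  0.279 ] [-0.0781 -0.124 ]
-0.076 [-4.5723 -0.9316  3.6596] [-0.0775 -0.1242]
-0.074 [-0.5133  0.1147 -1.3268] [-0.0738 -0.1239]
-0.072 [-0.8323 -0.648  -1.2477] [-0.0715 -0.1239]
-0.07 [-0.9856  1.3484 -1.1771] [-0.0694 -0.1239]
-0.068 [-1.3482  0.2578 -0.2575] [-0.0675 -0.124 ]
-0.066 [-1.4773  0.4564 -1.2373] [-0.0655 -0.124 ]
-0.064 [-1.2127 -0.111  -0.5727] [-0.0635 -0.124 ]
-0.063 [-3.8194  0.7851  2.9788] [-0.0635 -0.124 ]
[(0.73, [282.2, 150.3])]
15.725 [ 0.4719 -0.0987  0.079 ]
```

View pics/s1.png

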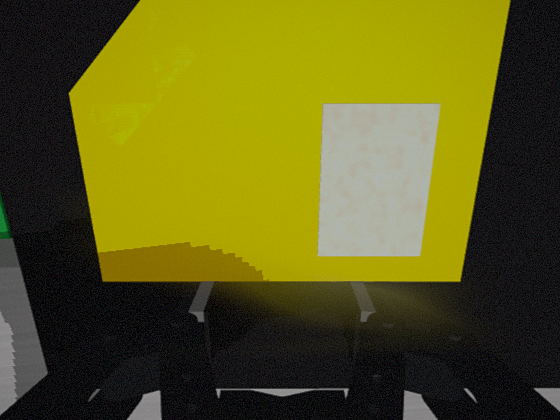

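The lid fills the view and its straight edge at row ~281 is against both fingers (columns 205 and 362). I push a little more, then back off, rise and measure from above.

```bash
cat >> h.py <<'E'
def seg(tag,kind,near,z=.058,x0=None):
    im=cv2.imread(f"pics/{tag}.png")[:,:,::-1].copy(); M=np.load(f"pics/{tag}.npy")
    pts=lidpts(z) if kind=="yellow" else stackpts(.056,.03)
    c=mask(im,kind,near)[1]
    p,r,mx=fit(pts,[(M,c)],x0); b=B(p)
    print(tag,kind,"board-frame x,y(mm)",(b*1e3).round(1),"yaw(deg)",round(math.degrees(p[2]-A),2),"rms",round(r,2),round(mx,2))
    return b,p[2]-A
E
python3 - <<'E'
from h import *
np.set_printoptions(precision=4,suppress=True)
try:
    f0=F()
    movel(W(-.0615,-.124,.079),speed=.01); print(B(read_eef_pos()))
    movel(W(-.085,-.124,.079),speed=.05)
    movel(W(-.085,-.124,.25),speed=.15)
    move_ptp(W(0,-.03,.33),Q(A)); pause(.3)
    M,r=look("a1",names=["lid_center","stack_top"]); print(r)
    lc=r["lid_center"][0][1]; st=r["stack_top"][0][1]
    seg("a1","yellow",lc,.058,(*W(0,-.124,0)[:2],A)); seg("a1","green",st,.058,(*W(0,.0785,0)[:2],A))
finally: print(read_time_s(),read_eef_pos())
E
```

```text
[-0.0605 -0.124 ]
{'lid_center': [(0.92, [367.3, 173.4])], 'stack_top': [(0.98, [184.3, 166.8]), (0.68, [255.2, 169.5])]}
a1 yellow board-frame x,y(mm) [   0.3 -124.3] yaw(deg) -0.07 rms 0.3 1.09
a1 green board-frame x,y(mm) [ 0.2 78.2] yaw(deg) 0.05 rms 1.09 1.68
19.0333 [ 0.546  -0.0137  0.3298]
```

View pics/a1.png

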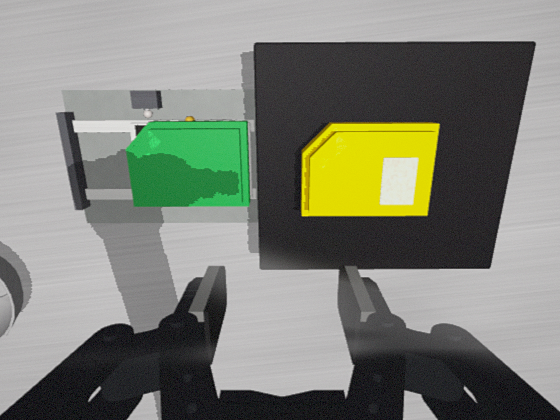

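In a1 the lid (302–440, 123–216) and stack (128–250, 120–207) line up: x 0.3 vs 0.2 mm, yaw within 0.1°. Now I push from behind, first partway, then check.

```bash
python3 - <<'E'
from h import *
np.set_printoptions(precision=4,suppress=True)
q=Q(A+math.pi/2)
try:
    move_ptp(W(0,-.225,.2),q); movel(W(0,-.225,.079),speed=.12); pause(.2); f0=F()
    movel(W(0,-.208,.079),speed=.05)
    for y in (-.19,-.16,-.13,-.10,-.085):
        movel(W(0,y,.079),speed=.04); print(y,F()-f0,B(read_eef_pos()))
    movel(W(0,-.10,.079),speed=.06); movel(W(0,-.10,.2),speed=.15)
    move_ptp(W(0,-.02,.33),q); pause(.3)
    M,r=look("a2",names=["lid_center","stack_top"]); print(r)
    lc=r["lid_center"][0][1]; st=r["stack_top"][0][1]
    seg("a2","yellow",lc,.058,(*W(0,-.005,0)[:2],A)); seg("a2","green",st,.058,(*W(0,.0785,0)[:2],A))
finally: print(read_time_s(),read_eef_pos())
E
```

```text
-0.19 [0.3459 0.3927 0.5032] [ 0.0001 -0.1891]
-0.16 [ 0.6808  0.7639 -0.1904] [ 0.    -0.159]
-0.13 [0.4821 0.5729 0.3581] [ 0.0002 -0.1291]
-0.1 [0.3345 0.2903 0.0135] [-0.0001 -0.0989]
-0.085 [ 0.119  -0.4611 -0.2138] [ 0.0001 -0.0837]
{'lid_center': [(0.72, [285.1, 157.7])], 'stack_top': [(0.59, [281.5, 75.4]), (0.24, [282.8, 154.9])]}
a2 yellow board-frame x,y(mm) [-0.1 -3.2] yaw(deg) -0.09 rms 0.55 1.83
a2 green board-frame x,y(mm) [-0.2 77.1] yaw(deg) -1.3 rms 13.67 45.16
28.7833 [ 0.5474 -0.0036  0.3294]
```

```bash
ls -la pics
```

```text
total 4132
drwxr-xr-x 2 agent agent   4096 Dec  7 08:28 .
drwxr-xr-x 3 agent agent   4096 Dec  7 08:23 ..
-rw-r--r-- 1 agent agent    224 Dec  7 08:27 a1.npy
-rw-r--r-- 1 agent agent 389732 Dec  7 08:27 a1.png
-rw-r--r-- 1 agent agent    224 Dec  7 08:28 a2.npy
-rw-r--r-- 1 agent agent 387646 Dec  7 08:28 a2.png
-rw-r--r-- 1 agent agent    224 Dec  7 08:27 s1.npy
-rw-r--r-- 1 agent agent 418505 Dec  7 08:27 s1.png
-rw-r--r-- 1 agent agent 272740 Dec  7 08:22 scene0.png
-rw-r--r-- 1 agent agent 350471 Dec  7 08:22 top0.png
-rw-r--r-- 1 agent agent    224 Dec  7 08:24 w0.npy
-rw-r--r-- 1 agent agent 383516 Dec  7 08:24 w0.png
-rw-r--r-- 1 agent agent 384569 Dec  7 08:25 w0c.png
-rw-r--r-- 1 agent agent 383854 Dec  7 08:25 w0d.png
-rw-r--r-- 1 agent agent    224 Dec  7 08:24 w1.npy
-rw-r--r-- 1 agent agent 403448 Dec  7 08:24 w1.png
-rw-r--r-- 1 agent agent 403810 Dec  7 08:25 w1c.png
-rw-r--r-- 1 agent agent 403458 Dec  7 08:25 w1d.png
```

View pics/a2.png

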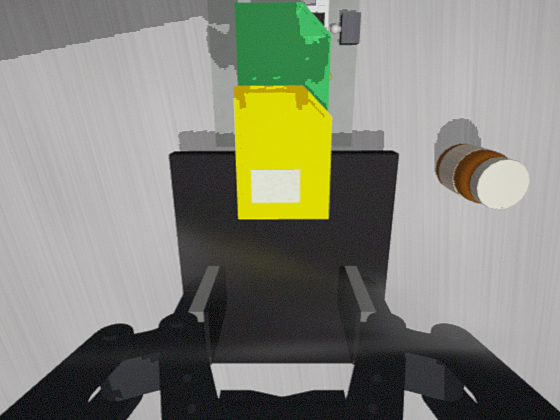

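Lid is at x −0.1 mm, yaw −0.1°, bridging the edge (row 86–218 in a2), with the cut corner at upper right, matching the stack's. I continue, slowly near the fit, watching force.

```bash
python3 - <<'E'
from h import *
np.set_printoptions(precision=4,suppress=True)
q=Q(A+math.pi/2)
try:
    move_ptp(W(0.0002,-.11,.15),q); movel(W(0.0002,-.11,.079),speed=.12); pause(.2); f0=F()
    for y in (-.05,-.03,-.014):
        movel(W(.0002,y,.079),speed=.04); print(y,F()-f0,B(read_eef_pos()))
    y=-.014
    while y<-.001:
        y+=.001; movel(W(.0002,y,.079),speed=.015); f=F()-f0; print(round(y,4),f,B(read_eef_pos()))
        if f[1]<-4: break
    pause(.1); print(F()-f0)
    movel(W(0,y-.02,.079),speed=.05); movel(W(0,y-.02,.2),speed=.15)
    move_ptp(W(-.02,.06,.33),Q(A)); pause(.3)
    M,r=look("a3",names=["lid_center","lid_skirt","stack_top","lid_cut","stack_cut"]); print(r)
    lc=r["lid_center"][0][1]
    for z in (.046,.056): seg("a3","yellow",lc,z,(*W(0,.078,0)[:2],A))
finally: print(read_time_s(),read_eef_pos())
E
```

```text
-0.05 [-1.1778 -0.0949 -0.6823] [ 0.0002 -0.0499]
-0.03 [-0.1172  0.5165 -0.4873] [ 0.0004 -0.0287]
-0.014 [-1.5683 -0.3462 -0.2115] [ 0.0002 -0.0128]
-0.013 [-0.0672  0.6913  0.4183] [ 0.0002 -0.0128]
-0.012 [-1.0205  0.6451 -0.2546] [ 0.0002 -0.012 ]
-0.011 [-0.803  -1.6735  0.5792] [ 0.0002 -0.0117]
-0.01 [-1.0172 -2.2448  0.4509] [ 0.0002 -0.0108]
-0.009 [-1.6369 -1.6422  0.7959] [ 0.0002 -0.0092]
-0.008 [-1.2103 -3.3689  0.6385] [ 0.0003 -0.008 ]
-0.007 [ 0.4045 -2.4239  1.5917] [ 0.0003 -0.007 ]
-0.006 [ 0.0754 -0.0257 -0.2954] [ 0.0002 -0.0042]
-0.005 [ 0.0249 -0.0807  0.3769] [ 0.0002 -0.0042]
-0.004 [-0.1839 -1.7042  0.859 ] [ 0.0002 -0.0041]
-0.003 [-1.7145 -3.4533  0.6083] [ 0.0002 -0.0034]
-0.002 [-0.9438 -2.4946  0.3784] [ 0.0002 -0.002 ]
-0.001 [-1.2017 -1.5713  0.5516] [ 0.0002 -0.0007]
[-0.4213 -1.3214 -0.3084]
{'lid_center': [(0.66, [262.7, 156.1])], 'lid_skirt': [(0.39, [338.8, 148.0]), (0.3, [218.2, 120.5])], 'stack_top': [], 'lid_cut': [(0.65, [211.9, 119.9]), (0.2, [339.5, 150.5])], 'stack_cut': [(0.7, [217.6, 119.7])]}
a3 yellow board-frame x,y(mm) [-0.2 80. ] yaw(deg) -0.02 rms 0.72 1.52
a3 yellow board-frame x,y(mm) [ 0.5 80.2] yaw(deg) 0.3 rms 2.16 3.65
40.275 [0.5375 0.0787 0.33  ]
```

View pics/a3.png

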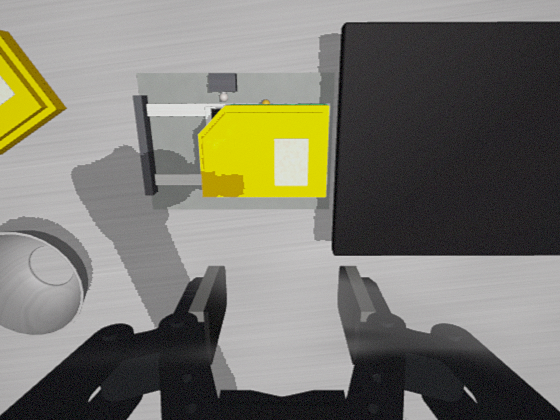

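In a3 the yellow lid (199–328, 105–198) covers the stack; no green shows. Offline scan of the lid height next.

```bash
python3 - <<'E'
from h import *
for z in (.040,.043,.046,.049,.052): print(z); seg("a3","yellow",(262,156),z,(*W(0,.08,0)[:2],A))
E
```

```text
0.04
a3 yellow board-frame x,y(mm) [-1.  80.2] yaw(deg) -0.08 rms 0.33 1.42
0.043
a3 yellow board-frame x,y(mm) [-0.6 80.1] yaw(deg) -0.05 rms 0.37 0.98
0.046
a3 yellow board-frame x,y(mm) [-0.2 80. ] yaw(deg) -0.03 rms 0.72 1.52
0.049
a3 yellow board-frame x,y(mm) [ 0.1 80. ] yaw(deg) 0.02 rms 1.12 2.08
0.052
a3 yellow board-frame x,y(mm) [ 0.4 80. ] yaw(deg) 0.07 rms 1.54 2.69
```

Height fit prefers ≤46 mm underside (58/56 excluded), so the skirt has dropped. I take a second view on the way, then push first at lid level, and then low against the stack body.

```bash
python3 - <<'E'
from h import *
np.set_printoptions(precision=4,suppress=True)
q=Q(A+math.pi/2)
try:
    move_ptp(W(0,-.03,.2),q); pause(.25)
    M,r=look("a4",names=["lid_center","lid_cut"]); print(r)
    lc=r["lid_center"][0][1]
    for z in (.04,.046,.052,.056): print(z); seg("a4","yellow",lc,z,(*W(0,.08,0)[:2],A))
finally: print(read_time_s(),read_eef_pos())
E
```

```text
{'lid_center': [(0.71, [282.3, 52.4])], 'lid_cut': []}
0.04
a4 yellow board-frame x,y(mm) [-0.3 79.5] yaw(deg) -0.29 rms 0.75 1.71
0.046
a4 yellow board-frame x,y(mm) [-0.3 80.4] yaw(deg) -0.27 rms 0.81 1.72
0.052
a4 yellow board-frame x,y(mm) [-0.3 81.4] yaw(deg) -0.47 rms 2.21 3.66
0.056
a4 yellow board-frame x,y(mm) [-0.4 82. ] yaw(deg) -0.5 rms 3.21 5.05
42.1333 [ 0.5464 -0.013   0.2002]
```

View pics/a4.png

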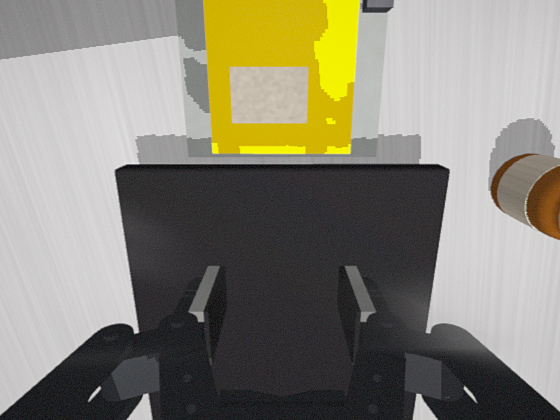

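a4 shows the lid (206–357, rows 0–153) clear of the board edge (row 165), with the height fit again near 43–46 mm: seated. Now I push the carriage.

```bash
python3 - <<'E'
from h import *
np.set_printoptions(precision=4,suppress=True)
q=Q(A+math.pi/2)
try:
    movel(W(0,-.03,.077),speed=.15); pause(.15); f0=F()
    movel(W(0,-.006,.077),speed=.05)
    for y in (.002,.008,.014,.020,.026):
        movel(W(0,y,.077),speed=.03); f=F()-f0; print(y,f,B(read_eef_pos()))
        if f[1]<-15: break
    movel(W(0,y-.005,.077),speed=.05); movel(W(0,y-.005,.057),speed=.05); f=F()-f0; print("low",f,read_eef_pos())
    y=.026
    while y<.0575:
        y=y+(.004 if y<.044 else .0015); movel(W(0,y,.057),speed=.03); f=F()-f0; print(round(y,4),f,B(read_eef_pos()))
        if f[1]<-22: break
    pause(.1); print(F()-f0,B(read_eef_pos()))
finally: print(read_time_s(),read_eef_pos())
E
```

```text
0.002 [-0.113  -2.7006  0.0631] [0.     0.0007]
0.008 [-0.7063 -4.7344 -0.1509] [0.     0.0063]
0.014 [-0.2048 -4.4825 -1.0495] [-0.      0.0129]
0.02 [ 1.2153 -5.2634 -0.3902] [-0.      0.0194]
0.026 [ 0.6252 -3.8788 -0.8478] [-0.      0.0258]
low [-0.8411  0.7856  0.6914] [0.5522 0.0376 0.0565]
0.03 [ 0.3194 -5.639   1.7125] [0.0003 0.0278]
0.034 [-0.4796 -5.2681  3.077 ] [0.0003 0.0322]
0.038 [-0.656  -5.9821  2.8284] [0.0003 0.0365]
0.042 [ 0.1348 -4.6331  2.1932] [0.0003 0.0409]
0.046 [-0.9023 -8.0349  4.3415] [0.0003 0.0424]
0.0475 [-1.0116 -9.7093  4.5216] [0.0003 0.0426]
0.049 [ -1.235  -11.3833   6.3925] [0.0003 0.0428]
0.0505 [ -2.3821 -13.2182   6.835 ] [0.0003 0.043 ]
0.052 [ -2.0037 -13.5816   7.6035] [0.0003 0.0431]
0.0535 [ -1.6967 -11.2543   7.07  ] [0.0003 0.0449]
0.055 [-0.7254 -5.7491  3.0914] [0.0003 0.0514]
0.0565 [-0.6668 -6.8949  3.1337] [0.0003 0.054 ]
0.058 [-1.391  -8.0628  3.4635] [0.0003 0.0541]
[-1.3148 -7.7832  3.4018] [0.0003 0.0541]
50.1833 [0.5569 0.0704 0.0571]
```

The detent peak (13.6 N) is passed and the motion has stopped. I push a bit further, gently, to confirm the end stop.

```bash
python3 - <<'E'
from h import *
np.set_printoptions(precision=4,suppress=True)
try:
    y=.058
    while y<.068:
        y+=.002; movel(W(0,y,.057),speed=.03); f=F(); print(round(y,4),f,B(read_eef_pos()))
        if f[1]<-18: break
    movel(W(0,.04,.057),speed=.06); movel(W(0,.03,.057),speed=.06); movel(W(0,.03,.2),speed=.15)
    move_ptp(W(-.02,.11,.33),Q(A)); pause(.25)
    M,r=look("a5",names=["lid_center","stack_cut"]); print(r)
    lc=r["lid_center"][0][1]
    for z in (.04,.046,.052): print(z); seg("a5","yellow",lc,z,(*W(0,.137,0)[:2],A))
finally: print(read_time_s(),read_eef_pos())
E
```

```text
0.06 [ -0.9286 -10.975    4.5343] [0.0003 0.0542]
0.062 [ -0.9667 -12.9103   6.9303] [0.0003 0.0543]
0.064 [ -1.4873 -16.1421   9.8432] [0.0003 0.0544]
0.066 [ -1.9825 -18.0221   8.098 ] [0.0003 0.0545]
{'lid_center': [(0.74, [260.7, 156.2])], 'stack_cut': [(0.65, [209.4, 118.4]), (0.54, [260.6, 151.8])]}
0.04
a5 yellow board-frame x,y(mm) [ -1.1 136.6] yaw(deg) -0.07 rms 0.34 1.3
0.046
a5 yellow board-frame x,y(mm) [ -0.3 136.3] yaw(deg) -0.0 rms 0.77 1.87
0.052
a5 yellow board-frame x,y(mm) [  0.2 136.2] yaw(deg) 0.21 rms 1.6 2.96
55.0167 [0.5436 0.1282 0.3299]
```

View pics/a5.png

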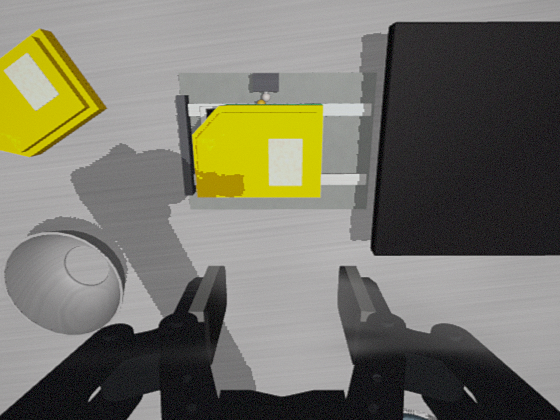

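a5 shows the lid (193–322, 104–198) on the stack against the dark end block (column ~188), with roller and detent aligned at (262,102); fitted y 136.3 mm versus 137 expected at home. One last scene view before handing in.

```bash
python3 - <<'E'
from h import *
for c in("scene","top"): look(c+"9",c,names=[])
a=cv2.imread("pics/scene9.png"); cv2.imwrite("pics/scene9z.png",cv2.resize(a[190:310,250:420],None,fx=4,fy=4,interpolation=cv2.INTER_CUBIC))
d=cv2.absdiff(cv2.imread("pics/top9.png"),cv2.imread("pics/top0.png")).max(2)
for n,(u,v) in dict(other=(152,196),bowl=(142,260),squash=(413,219),jar=(282,163)).items(): print(n,d[v-18:v+18,u-20:u+20].mean())
print(read_time_s(),read_ft_force())
E
```

```text
other 10.345833333333333
bowl 8.064583333333333
squash 9.932638888888889
jar 9.151388888888889
55.1167 [ 0.46015267 -0.43489225  0.26188279]
```

View pics/scene9z.png

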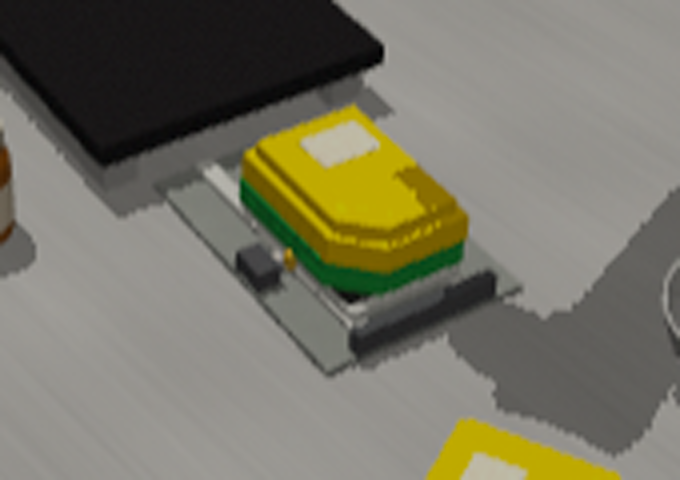

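The zoomed scene view shows the lid flat and flush on the green stack with the cut corners over each other. The carriage plate is against the stop, and the robot is clear.

```bash
python3 - <<'E'
from h import *
print(sign_off(), read_time_s())
E
```

```text
the job is handed in; nothing more can be done
the job is handed in; nothing more can be done
```

The yellow lid is seated on the green stack, cut corner over cut corner, and the stack is pushed home. I handed the job in at about 55 s, with the gripper raised and touching nothing.

- **Aligning and sliding:** I pushed the lid about 18 mm sideways with two spread fingertips to bring it onto the stack's centre line. Then I slid it from behind off the board. After the sideways push the lid and stack agreed to about 0.1 mm in x and 0.1° in yaw.
- **Seating:** The pushing force dropped off where the skirt should fall over the raised top. Two wrist views fitted an underside height of about 40–46 mm against the expected 46 mm, and ruled out the unseated 56 mm. No tilt was visible, and only then did I push the carriage.
- **Pushing home:** The force peaked at 13.6 N at the detent, then the carriage ran on. It held against 18 N with no further movement.
- **Last checks:** The lid centre measured 136.3 mm from the board edge, against about 137 mm expected at home. The scene view showed the lid flat and flush on the stack.
- **Small disagreement:** The height fit preferred values up to 6 mm below nominal in some views. I read this as bias in the outline fit.
- **Other items:** I did not touch the other lid, bowl, squash or jar, and comparing the top view before and after showed no clear sign that any had moved.

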